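# Snap the cover onto the filter holder and keep it pressed

### The job

Two white filter-holder covers look alike, but only one has a bore wide enough to slide down over the centre tube of the grey filter holder. Put that one on, neck up, and press it down past the two spring clips until they snap over its flange and it is fully home on the seat; then keep pressing it firmly down and finish like that, with the gripper still on it and pushing. Do not disturb the timer, marker, tape roll and beaker.

Things in the scene. Friction and masses are not known exactly. Their poses are not given: they have to be found in the camera images.
- holder: Grey round filter holder, fixed to the worktop, foot 84 mm across. Origin: centre of its underside, z up. Round seat on top, then an aluminium centre tube. Two steel spring clips stand on its local +x and -x sides, up to 46 mm above the origin, 25 to 40 mm from the axis: fingers that straddle the cover along local y clear them. A hose nozzle sticks out to local +y, 16 mm up, 50 mm from the axis.
- seat (a point): Centre of the seat's top (59 mm wide, with a white membrane), 28 mm above the holder's origin; axes as the holder's. The cover's underside lands here. Pressing it past the clips takes very roughly 6 to 20 N, rising from 16 mm to about 6 mm above the seat; then the force drops suddenly as the clips snap in over the flange, and it meets the rigid seat.
- post_tip (a point): Centre of the tip of the centre tube, 60 mm above the holder's origin, axes as the holder's. The tube is 19 mm in diameter, tapered to 12 mm over its last 6 mm.
- clip_front (a joint): Steel spring clip, 14 mm wide, on the holder's local -x side, rad: 0 upright (closed), grows as it leans outward, about 0.12 as the flange passes, then springs back to 0. Its head leans outward as a lead-in; the underside of its catch is 33.5 mm above the holder's origin, its inner edge 27 mm from the axis.
- clip_back (a joint): The same clip on the holder's local +x side, rad, same sense.
- cover_wide: White loose cover that fits, 0.04 to 0.09 kg, standing neck up: a round flange 60 mm in diameter, 4 mm thick, under a ribbed neck 36 mm in diameter, 48 mm high in all; a straight bore of 22 mm runs right through. Origin: centre of its underside, z up through the neck.
- cover_wide_neck (a point): Point on the axis of the cover that fits, 32 mm above its underside: a good grip height on the neck.
- cover_narrow: White loose cover that does not fit: the same outside, but a bore of only 12 mm, so that it stops on the tip of the tube. Origin: centre of its underside, z up.
- timer: White square lab timer, 64x64x16 mm, lying on the worktop. Origin: centre of its underside.
- marker: Marker pen with a blue cap, 135 mm long, 16 mm thick, lying flat. Origin: middle of its underside.
- tape_roll: Green roll of label tape lying flat, 69 mm across, 18 mm high. Origin: centre of its underside.
- beaker: Clear beaker, 69 mm across, 85 mm high, behind the holder. Origin: centre of its underside.
Not all that is in view belongs to the job. What is shaped like the cover_wide but turquoise is not meant.

How it is judged:
By the outcome, as a careful person would: the job done as asked, in the order asked, and still so for the second after the job is handed in, while the arm keeps its last pose, push and grip.
It also fails if it takes over 42 s, if anything falls off the work surface, if the arm or the gripper's body presses on something with over 40 N, if the wrist force passes 120 N, or if a joint passes its speed limit or range.

### The arm

A 7-joint arm with a two-finger parallel gripper is mounted at the origin on a cart in front of the work surface, level with it; the furniture and walls round the work are solid. World frame = base frame: x ahead of the robot, y to its left, z up, the work surface at z = 0. Lengths are in m, angles in degrees, forces in N, time in s.
With the tool pointing down it reaches from about 0.425 to 0.875 m from the base axis. Payload 4.7 kg.
Tool frame: the origin (TCP) lies at the very end of the fingers, on their centre line; the grasp point (between the pads) lies 19 mm behind it (env.grasp_offset is the distance from the TCP to the grasp point, in m); z points along the fingers, y is the line along which they close (so a half turn about z gives the same grasp; the last joint's range is limited). The gripper opens to 87 mm and grips with 3 to 60 N. Pads are 19 mm wide; open, the fingers measure 117 mm over their backs; the gripper's body (75 mm by 190 mm) begins 51 mm behind the grasp point.
Start: joints at [68.245, 18.392, -4.016, 83.108, 1.295, 78.541, -3.26], TCP at [0.249, -0.6, 0.223] pointing down, gripper open.
Joint ranges: [-163.93, 163.93], [-17.29, 119.83], [-79.2, 71.16], [3.27, 140.29], [-89.18, 269.18], [5.43, 117.66], [-154.24, 154.24]. Speed limits (degrees/s): [147.25, 147.25, 180, 180, 180, 180, 180].

### API

Orientations are given as [roll, pitch, yaw] about the fixed x, y, z axes, in that order (R = Rz(yaw) Ry(pitch) Rx(roll)).
In Python, from cell import env gives the robot as it stands. The module is installed in compiled form; this text tells all that it offers.
- The arm moves only by the tool drive_tool, never from a script. Its argument "moves" is one flat list of numbers, 5 for each row, row after row: the shift along the tool's x, y, z in units of 40 mm (1.0 is 40 mm), then the turn about the tool's z in units of 10 degrees (1.0 is 10 degrees), then the finger opening in mm, from 0 to 87. A call has 1 to 5 rows; each row is the pose to reach, as a shift and turn from the pose commanded when the call began, along the tool's axes at that moment; what a row does not reach only later rows make up. A row lasts 1/8 s, in which the tool goes at most 62.5 mm and 10.7 degrees, less where a joint would pass 70% of its speed; a pose out of reach is approached as far as the arm can. A call with a gripper value outside its range is refused whole. The fingers move at their own pace and stop on an object; "squeeze" is the grip in N (left out, the last holds). Time passes only in rows, so rows that repeat a pose let the fingers close. It gives the time, the measured TCP pose, the force, the opening and the grip force at its end, in the units of the state.
- env.get_obs(): the state, without advancing time (a new reading comes with each control period).
- env.read_camera(name): name is "scene" or "top" or "wrist"; returns (picture, depth): 400x640x3 uint8, red, green, blue; 400x640 float32, m along the optical axis (not along the pixel's ray), 0 where there is no reading.
- env.camera_model(name): a dict with "K" (3x3 intrinsics, pixels), "rvec" (rotation vector, rad) and "tvec" (3), from world to camera coordinates, as OpenCV has them; the wrist camera has in their place "tool_from_camera" (4x4, takes a point from camera to tool coordinates, whose origin is the TCP and whose axes are the flange's). Camera axes: x right, y down, z forward; pixel columns grow to the right and rows downward; lengths in m; the calibration is good to about 2 mm. The wrist camera is an equidistant fisheye: a pixel r from the principal point sees the ray r / f radians off the axis. A picture is of the moment at which its call begins: read the wrist's pose just before it. camera_model takes no time and is no camera call.
- env.sign_off(): hands the job in; it is judged then, once.
The state is a dict: "time_s": time; "qpos": joint angles; "joint_velocities": joint speeds; "effort": joint torques, N m; "tool_pos": TCP position; "tool_rot": TCP orientation; "force": force on the tool from outside, world axes, zero at the start; "wrist_torque": the same for the moment, N m; "grip_width": finger opening in m; "grasp_force": force on a finger pad.
Only numpy, scipy, OpenCV 4.12 (cv2) and the standard library are available. Lean on these libraries where they do the work, as an engineer would, in place of code of your own. Each camera call takes 0.05 s, during which the arm holds its last target. There are 200 camera calls.

## Working session

There is one attempt and no reset: what is moved stays moved. The work goes in short steps, Python scripts to look and compute and a tool call to move; the robot and the scene stay as the last step left them, time stands still between calls to the robot, and variables do not carry over. Pictures are saved under pics/ and viewed, at most 10 in all, crops included, and the job is handed in when it is done.

Besides the shell and the picture viewer there is one more tool, called after "Request:" as a command line: name --argument value ..., lists and objects as JSON in quotes. drive_tool: Moves the arm, as the interface text tells. Its arguments: {"type":"object","properties":{"moves":{"type":"array","items":{"type":"number"}},"squeeze":{"type":"number"}},"required":["moves"]}

```bash
mkdir -p pics
cat > h.py <<'E'
import numpy as np, cv2
from cell import env
from scipy.spatial.transform import Rotation as R
def cam(n):
    m=env.camera_model(n); Rm=cv2.Rodrigues(np.array(m["rvec"],float))[0]; t=np.array(m["tvec"],float).ravel()
    return np.array(m["K"]),Rm,t
def on_plane(n,u,v,z):
    K,Rm,t=cam(n); c=-Rm.T@t; d=Rm.T@np.linalg.inv(K)@np.array([u,v,1.])
    return c+d*(z-c[2])/d[2]
def cloud(n,depth):
    K,Rm,t=cam(n); v,u=np.mgrid[:400,:640]; p=np.stack([u,v,np.ones_like(u)],-1)@np.linalg.inv(K).T*depth[...,None]
    return (p-t)@Rm
E
python3 - <<'E'
from h import *
for n in("scene","top"):
    p,d=env.read_camera(n); np.savez(n,p=p,d=d); cv2.imwrite(f"pics/{n}.png",p[:,:,::-1])
    K,Rm,t=cam(n); print(n,K.round(1).tolist(),(-Rm.T@t).round(3))
print(env.get_obs())
E
```

```text
scene [[379.5, 0.0, 314.7], [0.0, 379.5, 204.8], [0.0, 0.0, 1.0]] [ 0.281 -0.58   0.753]
top [[410.4, 0.0, 318.2], [0.0, 410.4, 202.8], [0.0, 0.0, 1.0]] [0.498 0.026 1.131]
{'time_s': 0.1, 'qpos': array([68.24465041, 18.43447152, -4.01580893, 83.16730378,  1.29554554,
       78.54006729, -3.26099573]), 'joint_velocities': array([ 0.04929813, -0.0778745 ,  0.02467182, -0.13488335,  0.10453906,
        0.09593138, -0.00383363]), 'effort': array([ 8.85652639e-05, -4.92572093e+01, -4.05416228e-01, -3.13396347e+01,
       -6.41111308e-02,  3.95414466e-02,  3.47153934e-05]), 'tool_pos': array([ 0.24917482, -0.5998179 ,  0.22158011]), 'tool_rot': array([-1.79903419e+02,  5.83714569e-03,  2.25643120e+01]), 'force': array([-0.74306872, -0.53779262,  0.98755041]), 'wrist_torque': array([ 0.00424853, -0.02320081, -0.04200541]), 'grasp_force': 0.0, 'grip_width': 0.08662080865678184}
```

View pics/scene.png

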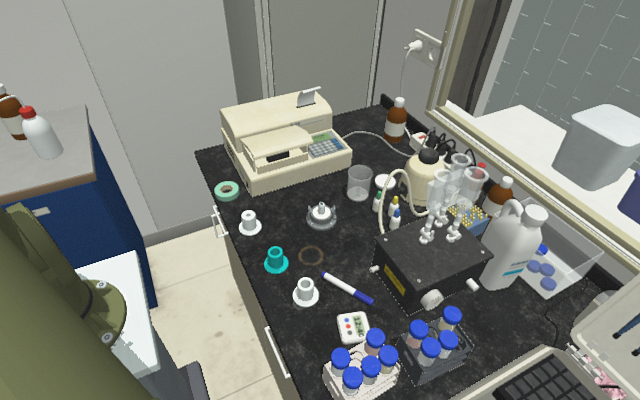

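View pics/top.png

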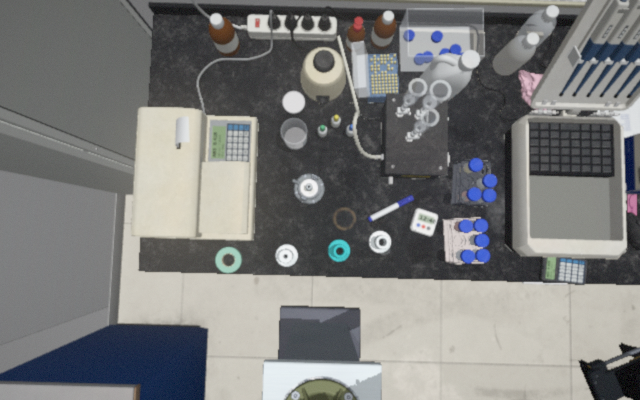

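Scene: white covers stand at about (249,225) and (306,292), the holder is at (321,215), and the turquoise decoy is at (276,261). In the top view, the covers are at (287,255) and (380,242) and the holder is at (309,188). I'll enlarge these to compare the bores and read the holder's direction.

Run:
```python
from h import *
T=np.load("top.npz");S=np.load("scene.npz")
def crop(z,u,v,r=22,s=260): return cv2.resize(z["p"][v-r:v+r,u-r:u+r,::-1],(s,s),interpolation=cv2.INTER_CUBIC)
a=np.hstack([crop(T,287,255),crop(T,380,242),crop(T,309,188)])
b=np.hstack([crop(S,249,222),crop(S,306,290),crop(S,321,213)])
cv2.imwrite("pics/crops.png",np.vstack([a,b]))
for n,u,v in(("left",287,255),("right",380,242)):
    P=cloud("top",T["d"]); w=np.s_[v-20:v+20,u-20:u+20]; m=(T["p"][w].min(-1)>150)
    q=P[w]; top=m&(q[...,2]>.04); fl=m&(q[...,2]<.02)&(q[...,2]>-.01)
    vv,uu=np.nonzero(m); c,r=cv2.minEnclosingCircle(np.stack([uu+u-20,vv+v-20],1).astype(np.float32))
    print(n,"flange",c,r,on_plane("top",*c,.004).round(4),"top z",np.median(q[top][:,2]) if top.any() else None,top.sum())
    print(" top bbox mean",q[top].mean(0).round(4), "depth at centre", q[16:25,16:25,2].round(3)[::2,::2].tolist())
print(on_plane("top",309,188,.06),on_plane("top",309,188,.03))
```

```text
left flange (286.26922607421875, 255.03846740722656) 11.269389152526855 [0.4345 0.1053 0.004 ] top z 0.048462608791701306 135
 top bbox mean [0.4361 0.1036 0.0564] depth at centre [[0.049, 0.043, 0.048, 0.05, 0.033], [0.053, 0.053, 0.05, 0.052, 0.042], [0.048, 0.0, 0.001, 0.048, 0.051], [0.049, 0.023, 0.017, 0.051, 0.049], [0.049, 0.051, 0.045, 0.049, 0.048]]
right flange (379.3999938964844, 241.39999389648438) 11.19474983215332 [ 0.4782 -0.1482  0.004 ] top z 0.04842376805918877 107
 top bbox mean [ 0.4803 -0.142   0.0886] depth at centre [[0.035, 0.048, 0.048, -0.001, 0.034], [0.049, 0.045, -0.001, -0.0, 0.008], [0.047, 0.045, -0.002, 0.005, 0.006], [0.045, 0.046, -0.007, 0.001, 0.025], [0.01, 0.053, 0.05, 0.049, 0.049]]
[0.61378954 0.04737293 0.06      ] [0.61703315 0.04798307 0.03      ]
```

View pics/crops.png

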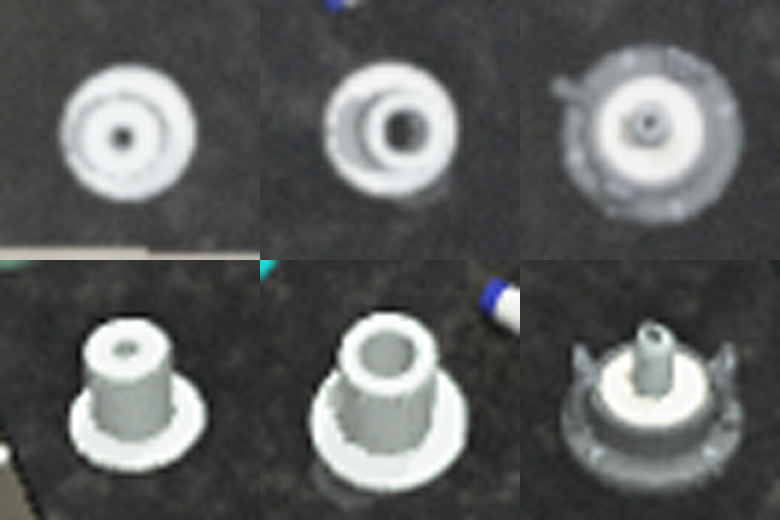

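The right-hand cover has the wide bore. It stands at about (0.478, -0.148), radius 0.50 m, with its top at 48 mm. The holder is near (0.615, 0.048), and its nozzle points up and left in the top view, so its yaw is roughly -27° (tool yaw about 153). I'll move toward the cover while turning.

Request:
drive_tool --moves '[1.0,-0.86,0,-1,80,2.1,-1.8,0,-2,80,3.2,-2.75,0,-3,80,4.3,-3.7,0,-4,80,5.4,-4.6,0,-5,80]' --squeeze 20

```text
time_s: 0.72
tool_pos: [0.3787, -0.3455, 0.2223]
tool_rot: [-180.0, 0.0, 72.9]
force: [1.2, -0.9, -0.3]
grip_width: 0.0801
grasp_force: 0.0
```

```bash
cat >> h.py <<'E'
def go(x,y,z,yaw=None):
    o=env.get_obs(); r=R.from_euler("xyz",o["tool_rot"],degrees=True)
    d=r.inv().apply(np.array([x,y,z])-o["tool_pos"])/.04
    print("t",round(o["time_s"],2),"pos",o["tool_pos"].round(4),"rot",o["tool_rot"].round(2),"F",o["force"].round(1),"grip",round(o["grip_width"],4),o["grasp_force"],"units",d.round(3), "turn",None if yaw is None else round(-(yaw-o["tool_rot"][2])/10,2))
E
python3 -c "
from h import *
go(.478,-.148,.16,153)"
```

```text
t 0.72 pos [ 0.3787 -0.3455  0.2223] rot [-1.7998e+02  1.0000e-02  7.2900e+01] F [ 1.2 -0.9 -0.3] grip 0.0801 0.0 units [5.448 0.921 1.556] turn -8.01
```

Request:
drive_tool --moves '[1.3,0.2,0.3,-1,80,2.6,0.4,0.6,-2,80,3.9,0.65,1.0,-3,80,5.2,0.9,1.3,-4,80,5.45,0.92,1.5,-5,80]'

```text
time_s: 1.35
tool_pos: [0.4798, -0.1459, 0.1619]
tool_rot: [180.0, -0.1, 123.3]
force: [-0.8, -0.6, 0.1]
grip_width: 0.0802
grasp_force: 0.0
```

Request:
drive_tool --moves '[0,0,0,-1,80,0,0,0,-2,80,0,0,0,-3,80,0,0,0,-3,80]'

```text
time_s: 1.85
tool_pos: [0.4784, -0.1505, 0.1622]
tool_rot: [-180.0, -0.0, 152.5]
force: [0.8, 0.6, 0.0]
grip_width: 0.08
grasp_force: 0.0
```

```bash
cat >> h.py <<'E'
def wrist_plane(pix,z,o,m):
    K=np.array(m["K"]); X=np.array(m["tool_from_camera"]); out=[]
    Rt=R.from_euler("xyz",o["tool_rot"],degrees=True).as_matrix(); c=o["tool_pos"]+Rt@X[:3,3]
    for u,v in pix:
        a=np.array([(u-K[0,2])/K[0,0],(v-K[1,2])/K[1,1]]); th=np.hypot(*a)+1e-12
        d=Rt@X[:3,:3]@np.array([*(np.sin(th)*a/th),np.cos(th)]); out.append(c+d*(z-c[2])/d[2])
    return np.array(out)
def shot(name):
    o=env.get_obs(); p,d=env.read_camera("wrist"); m=env.camera_model("wrist")
    cv2.imwrite(f"pics/{name}.png",p[:,:,::-1]); np.savez(name,p=p,d=d,pos=o["tool_pos"],rot=o["tool_rot"])
    return o,p,d,m
E
python3 -c "
from h import *
go(.478,-.148,.16,153)
o,p,d,m=shot('w1'); print(m)"
```

```text
t 1.85 pos [ 0.4784 -0.1505  0.1622] rot [-1.7999e+02 -3.0000e-02  1.5245e+02] F [0.8 0.6 0. ] grip 0.08 0.0 units [0.038 0.05  0.056] turn -0.05
{'K': array([[309.70691629,   0.        , 315.34461564],
       [  0.        , 309.70691629, 198.7532452 ],
       [  0.        ,   0.        ,   1.        ]]), 'tool_from_camera': array([[-8.78908671e-04, -9.53481662e-01, -3.01449743e-01,
         8.29320883e-02],
       [ 9.99999570e-01, -9.27688384e-04,  1.86617162e-05,
        -2.78055758e-04],
       [-2.97445029e-04, -3.01449597e-01,  9.53482067e-01,
        -1.62642236e-01],
       [ 0.00000000e+00,  0.00000000e+00,  0.00000000e+00,
         1.00000000e+00]])}
```

View pics/w1.png

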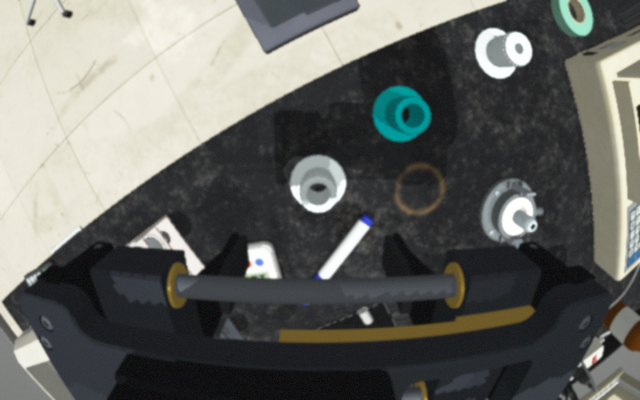

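Wrist view: the wide cover is at (318,184) with its bore visible, and the blue-capped marker is just behind it. The holder is at (512,213), seen at an angle. I'll locate the cover by casting rays from its outlines.

Run:
```python
from h import *
z=np.load("w1.npz"); o={"tool_pos":z["pos"],"tool_rot":z["rot"]}; m=env.camera_model("wrist"); p=z["p"]
msk=(p.min(-1)>95).astype(np.uint8); msk[:, :285]=0; msk[:,352:]=0; msk[:150]=0; msk[216:]=0
cs,_=cv2.findContours(msk,cv2.RETR_EXTERNAL,cv2.CHAIN_APPROX_NONE); c=max(cs,key=cv2.contourArea)[:,0,:].astype(float)
print(c.min(0),c.max(0))
w=wrist_plane(c,.002,o,m)[:,:2].astype(np.float32)
ct,r=cv2.minEnclosingCircle(w); print("flange",ct,r)
g=p[165:205,295:342].astype(int).sum(-1)//3
for row in g[::2,::2]: print(*["%3d"%x for x in row])
```

```text
[289. 155.] [346. 213.]
flange (0.481889545917511, -0.15016351640224457) 0.0328247956931591
 92 152 169 171 170 170 170 170 168 169 168 168 167 169 170 171 170 191 209 210 211 202 143  62
135 167 170 170 170 168 168 168 164 158 152 149 149 153 156 164 172 198 209 211 210 211 195 129
158 168 169 171 169 169 163 152 142 139 133 134 133 135 139 144 159 186 206 209 212 211 208 175
168 169 169 171 170 162 144 135 133 133 134 134 134 134 135 132 137 162 200 210 212 210 211 201
171 170 170 170 163 145 131 133 133 133 137 138 135 137 133 132 132 139 175 206 211 210 211 210
171 169 170 168 154 133 132 133 141 137 142 149 143 145 140 137 136 132 149 194 208 211 210 211
169 168 171 162 140 133 136 140 150 157 164 169 168 164 159 152 141 133 135 167 205 209 210 212
168 170 169 153 135 135 149 164 170 172 172 171 170 171 169 170 162 147 139 146 195 210 211 217
169 167 164 145 140 152 167 170 169 168 166 161 161 165 168 170 168 165 153 142 176 208 211 244
170 171 164 140 150 168 168 169 158 135 120 107 108 120 137 158 168 169 165 150 163 202 223 252
200 213 206 150 163 168 166 153 110  75  58  52 
[... 211 characters left out ...]
 151 164 166 170 227 253 254
254 253 226 169 168 161 142 130 124 109  93  72  80  93 111 129 131 143 161 167 173 236 254 254
254 254 223 168 166 160 138 132 131 134 135 125 127 134 133 130 130 137 160 168 178 242 254 253
253 254 230 170 169 159 138 133 131 132 134 135 134 134 132 130 129 138 160 167 177 241 253 237
223 253 248 175 169 163 143 134 132 131 134 133 134 133 133 131 133 167 183 190 215 249 250 165
119 234 249 196 175 174 157 138 133 134 135 135 136 135 134 133 153 230 241 250 250 250 210  95
 72 129 234 235 203 199 189 163 137 133 134 134 133 134 133 145 221 253 254 253 247 190 107  75
 58  55 137 209 212 214 217 226 194 155 139 139 137 141 169 226 253 254 254 250 179  84  65  62
```

```bash
cat >> h.py <<'E'
def wrist_cloud(d,o,m,step=1):
    K=np.array(m["K"]); X=np.array(m["tool_from_camera"]); v,u=np.mgrid[:400,:640]
    a=np.stack([(u-K[0,2])/K[0,0],(v-K[1,2])/K[1,1]],-1); th=np.linalg.norm(a,axis=-1,keepdims=True)+1e-12
    c=np.concatenate([a/th*np.tan(th),np.ones_like(th)],-1)*d[...,None]
    Rt=R.from_euler("xyz",o["tool_rot"],degrees=True).as_matrix()
    return (c@X[:3,:3].T+X[:3,3])@Rt.T+o["tool_pos"]
def circ(P,r=None):
    A=np.c_[2*P,np.ones(len(P))]; s=np.linalg.lstsq(A,(P**2).sum(1),rcond=None)[0]; return s[:2],np.sqrt(s[2]+s[:2]@s[:2])
E
python3 - <<'E'
from h import *
z=np.load("w1.npz"); o={"tool_pos":z["pos"],"tool_rot":z["rot"]}; m=env.camera_model("wrist")
P=wrist_cloud(z["d"],o,m); q=P[150:220,285:352]
print((q[::6,::5,2]*1000).round().astype(int))
for lo,hi in((.04,.056),(.001,.010)):
    s=(q[...,2]>lo)&(q[...,2]<hi)&(z["p"][150:220,285:352].min(-1)>100); xy=q[s][:,:2].astype(np.float32)
    vv,uu=np.nonzero(s); print(lo,s.sum(),np.median(q[s][:,2]),cv2.minEnclosingCircle(xy),"px",uu.min()+285,uu.max()+285,vv.min()+150,vv.max()+150)
E
```

```text
[[  0  -1   0  -1   0   1   1   1   0  -1   1   0   1   1]
 [  1   1   0   0   1   5   5   4   4   0   0   1   1   1]
 [ -1   1   1   4   4   3   5   3   4   4   5   2   1   1]
 [  1   0   5   5   5   4   8  10   4   5   5   6   2   1]
 [  1   0   4   5  14  33  37  38  34  25   5   5   0   1]
 [  1   4   5   5  43 325  48  48  49  49  18   4   1   0]
 [  0   1   5  33  48   0   2  -1   0  49 325   5   0   0]
 [  1   1   6  48  48  15   3   3  12  47  50   4   0   0]
 [  2   1   0  49  49  37  27  26  33  48  49   0   1   1]
 [ -1   2   0   0  48  48  47  44  47  47   1   0   1   1]
 [ -1   1   2   1   0  -2  48  48   0   0  -1   0  -1   0]
 [  1   0   0   0   1   0   1   1  -1   0   1   1   0   0]]
0.04 794 0.048158520654659136 ((0.4786909520626068, -0.14807797968387604), 0.01857885904610157) px 299 337 173 211
0.001 1136 0.004459325317996463 ((0.48202458024024963, -0.1496575027704239), 0.03285598382353783) px 290 346 155 213
```

The neck-top centre is (0.4787, -0.1481) with r≈18.6 mm and z=48 mm. That matches the top camera. Next I'll compute the descent.

```bash
python3 -c "
from h import *
go(.4787,-.1482,.014,153)
z=np.load('w1.npz'); o={'tool_pos':z['pos'],'tool_rot':z['rot']}; m=env.camera_model('wrist')
P=wrist_cloud(z['d'],o,m); q=P[170:250,475:550].reshape(-1,3)
for lo,hi in((.055,.064),(.024,.034),(.035,.05),(.008,.02)):
    s=q[(q[:,2]>lo)&(q[:,2]<hi)]; print(lo,len(s),np.median(s,0).round(4),cv2.minEnclosingCircle(s[:,:2].astype(np.float32)))
"
```

```text
t 1.9 pos [ 0.4784 -0.1505  0.1623] rot [-1.7999e+02 -3.0000e-02  1.5237e+02] F [-0.1 -1.1 -0.2] grip 0.0801 0.0 units [0.018 0.054 3.706] turn -0.06
0.055 144 [0.6168 0.0471 0.0594] ((0.6182105541229248, 0.04825238883495331), 0.009074905887246132)
0.024 1142 [0.6126 0.0418 0.0287] ((0.6194653511047363, 0.04856221005320549), 0.035593729466199875)
0.035 286 [0.6118 0.045  0.0415] ((0.619312047958374, 0.048880062997341156), 0.035400453954935074)
0.008 1041 [0.597  0.0286 0.0107] ((0.6199451088905334, 0.05300257354974747), 0.04625973105430603)
```

Request:
drive_tool --moves '[0.02,0.05,0.8,0,62,0.02,0.05,1.8,0,62,0.02,0.05,2.8,0,62,0.02,0.05,3.4,0,62,0.02,0.05,3.7,0,62]'

```text
time_s: 2.52
tool_pos: [0.4779, -0.1481, 0.0131]
tool_rot: [-180.0, -0.1, 152.4]
force: [0.3, 0.6, 0.5]
grip_width: 0.062
grasp_force: 0.0
```

Request:
drive_tool --moves '[0,0,0,0,62,0,0,0,0,30,0,0,0,0,25,0,0,0,0,25,0,0,0,0,25]' --squeeze 40

```text
time_s: 3.15
tool_pos: [0.4792, -0.1486, 0.0151]
tool_rot: [-180.0, 0.1, 152.6]
force: [-0.2, 1.9, 3.2]
grip_width: 0.0343
grasp_force: 40.0
```

Request:
drive_tool --moves '[0,0,0,0,25,0,0,0,0,25,0,0,-0.25,0,25,0,0,-0.6,0,25,0,0,-1,0,25]' --squeeze 40

```text
time_s: 3.78
tool_pos: [0.4789, -0.1483, 0.0555]
tool_rot: [-180.0, -0.0, 152.6]
force: [0.1, 0.8, -1.0]
grip_width: 0.0346
grasp_force: 40.0
```

The cover is gripped (34.5 mm opening, 40 N) and lifts off freely. Next I'll move beside the holder for a closer look at the clips and nozzle.

```bash
python3 -c "
from h import *
go(.55,-.02,.14,153)"
```

```text
t 3.77 pos [ 0.4789 -0.1483  0.0555] rot [-180.     -0.    152.57] F [ 0.1  0.8 -1. ] grip 0.0346 39.99974780061166 units [-0.1    3.667 -2.111] turn -0.04
```

Request:
drive_tool --moves '[0,0.2,-1.0,0,25,0,1.1,-1.8,0,25,0,2.2,-2.1,0,25,-0.1,3.2,-2.1,0,25,-0.1,3.65,-2.1,0,25]'

```text
time_s: 4.4
tool_pos: [0.551, -0.0178, 0.1402]
tool_rot: [179.9, 0.1, 152.7]
force: [-0.2, -0.6, -1.3]
grip_width: 0.0343
grasp_force: 40.0
```

Request:
drive_tool --moves '[0,0,0,0,25]'

```text
time_s: 4.53
tool_pos: [0.5502, -0.0189, 0.1394]
tool_rot: [179.9, 0.0, 152.8]
force: [-0.4, -0.4, -0.5]
grip_width: 0.0348
grasp_force: 40.0
```

Run:
```python
from h import *
o,p,d,m=shot('w2'); go(.618,.048,.14)
P=wrist_cloud(d,o,m); np.save("P2",P)
X=np.array([.618,.048]); near=(np.linalg.norm(P[...,:2]-X,axis=-1)<.05)&(P[...,2]>.005)&(P[...,2]<.07)
vv,uu=np.nonzero(near); b=uu.min(),uu.max(),vv.min(),vv.max(); print(b)
for lo,hi in((.055,.064),(.026,.031),(.036,.05)):
    s=P[near&(P[...,2]>lo)&(P[...,2]<hi)]; print(lo,len(s),cv2.minEnclosingCircle(s[:,:2].astype(np.float32)))
c=p[b[2]-5:b[3]+5,max(b[0]-5,0):b[1]+5,::-1]; cv2.imwrite("pics/w2c.png",cv2.resize(c,None,fx=5,fy=5,interpolation=cv2.INTER_CUBIC)); print(c.shape)
```

```text
t 4.58 pos [ 0.5497 -0.0206  0.1391] rot [-1.7998e+02  2.0000e-02  1.5263e+02] F [-0.4 -0.2 -0.6] grip 0.0343 39.99934764549835 units [-0.729  2.308 -0.023] turn None
(np.int64(365), np.int64(450), np.int64(178), np.int64(251))
0.055 255 ((0.6183125972747803, 0.048606257885694504), 0.009373611770570278)
0.026 1883 ((0.6170861721038818, 0.05064038932323456), 0.032874297350645065)
0.036 288 ((0.605161190032959, 0.05429929494857788), 0.021425612270832062)
(83, 95, 3)
```

View pics/w2.png

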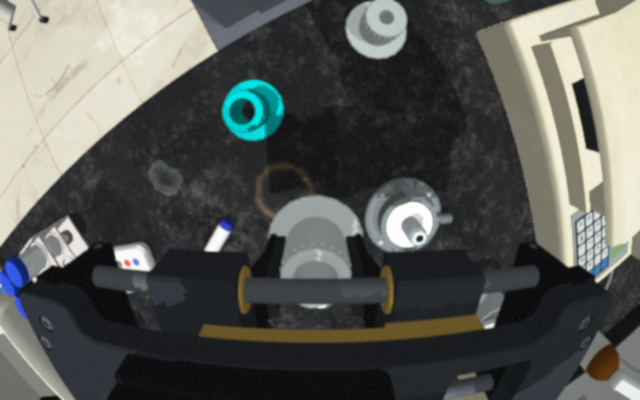

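View pics/w2c.png

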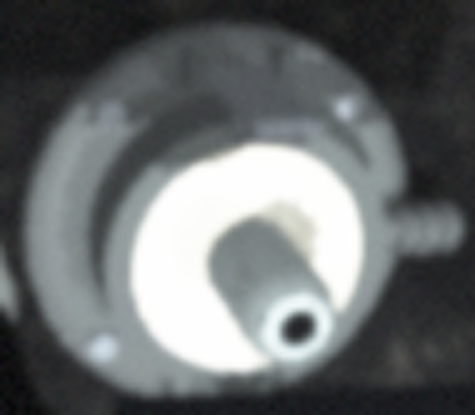

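Crop: the nozzle runs horizontally right, tip at about pixel (452,218). One clip is at the top, around (405,190), and the tube tip is at (419,238). I'll cast those points.

Run:
```python
from h import *
z=np.load("w2.npz"); o={"tool_pos":z["pos"],"tool_rot":z["rot"]}; m=env.camera_model("wrist"); P=np.load("P2.npy")
px=lambda a,b:(360+a/5,173+b/5)
tip=wrist_plane([px(297,326)],.06,o,m)[0]; n=wrist_plane([px(462,228),px(430,228),px(405,228)],.016,o,m)
for q in n: v=q-tip; print(q.round(4),np.hypot(*v[:2]).round(4),"angle",np.degrees(np.arctan2(v[1],v[0])).round(1))
print("tip",tip, "nozzle axis",np.degrees(np.arctan2(*(n[0]-n[2])[[1,0]])))
c=np.array([.6182,.0485])
r=P[...,:2]-c; d=np.hypot(r[...,0],r[...,1])
s=(P[...,2]>.038)&(P[...,2]<.049)&(d>.022)&(d<.045); vv,uu=np.nonzero(s)
a=np.degrees(np.arctan2(r[s][:,1],r[s][:,0])); print("clip pts",len(a)); 
for A,D,Z,u,v in list(zip(a.round(0),d[s].round(3),P[s][:,2].round(3),uu,vv))[::6]: print(A,D,Z,u,v)
q=P[...,2]; s=(q>.008)&(q<.024)&(d>.043)&(d<.056); print("nozzle pts",s.sum(),np.median(np.degrees(np.arctan2(r[s][:,1],r[s][:,0]))))
# cover in hand
t=(P[...,2]>.13)&(P[...,2]<.185)&(np.linalg.norm(P[...,:2]-o["tool_pos"][:2],axis=-1)<.03); vv,uu=np.nonzero(t); print("neck",t.sum(), cv2.minEnclosingCircle(P[t][:,:2].astype(np.float32)) if t.any() else 0)
f=(P[...,2]>.118)&(P[...,2]<.136)&(np.linalg.norm(P[...,:2]-o["tool_pos"][:2],axis=-1)<.045); print("flange",f.sum(),np.median(P[f][:,2])); np.save("fl",P[f])
Rt=R.from_euler("xyz",o["tool_rot"],degrees=True).as_matrix(); L=(P[f]-o["tool_pos"])@Rt; print(L.min(0),L.max(0)); L=(P[t]-o["tool_pos"])@Rt; print(np.percentile(L,[1,50,99],axis=0))
```

```text
[0.6434 0.0968 0.016 ] 0.0526 angle 63.7
[0.6397 0.09   0.016 ] 0.0449 angle 64.1
[0.6369 0.0848 0.016 ] 0.0389 angle 64.5
tip [0.62009475 0.04963446 0.06      ] nozzle axis 61.60324560273009
clip pts 130
155.0 0.035 0.039 413 193
164.0 0.035 0.04 408 194
155.0 0.035 0.042 414 194
163.0 0.034 0.041 409 195
154.0 0.034 0.042 415 195
145.0 0.034 0.043 421 195
161.0 0.034 0.046 412 196
152.0 0.034 0.047 418 196
164.0 0.032 0.04 408 197
159.0 0.034 0.048 414 197
147.0 0.034 0.048 421 197
166.0 0.034 0.049 410 198
154.0 0.033 0.048 417 198
140.0 0.034 0.048 425 198
160.0 0.032 0.048 413 199
150.0 0.032 0.047 419 199
164.0 0.03 0.044 410 200
152.0 0.029 0.043 416 200
166.0 0.029 0.042 408 201
156.0 0.029 0.044 414 201
142.0 0.028 0.041 420 201
157.0 0.026 0.04 412 202
nozzle pts 74 66.28022734199547
neck 5493 ((0.5410516262054443, -0.014152482151985168), 0.028034988790750504)
flange 2338 0.12885113288005298
[-0.01149652 -0.02980565  0.00343503] [0.02995545 0.028739   0.01405551]
[[-1.52007815e-02 -2.65411004e-02 -4.45172885e-02]
 [ 1.07596197e-02  5.32663613e-06 -2.47339627e-02]
 [ 1.84612259e-02  2.64974680e-02  8.73560918e-03]]
```

Run:
```python
from h import *
z=np.load("w2.npz"); o={"tool_pos":z["pos"],"tool_rot":z["rot"]}; m=env.camera_model("wrist"); P=np.load("P2.npy"); p=z["p"]
g=p[230:246,411:428].min(-1); k=(g<90); n,l,s,c=cv2.connectedComponentsWithStats(k.astype(np.uint8)); print(s[1:].tolist(),c[1:]+[411,230])
for a in c[1:]: print(wrist_plane([a+[411,230]],.06,o,m)[0])
top=P[228:250,408:430]; t=(abs(top[...,2]-.06)<.0015); print("top ring",t.sum(),top[t].mean(0),cv2.minEnclosingCircle(top[t][:,:2].astype(np.float32)))
# white membrane/seat at z=.028
w=(p.min(-1)>170)&(abs(P[...,2]-.0285)<.003)&(np.linalg.norm(P[...,:2]-[.6185,.0488],axis=-1)<.04)
cs,_=cv2.findContours(w.astype(np.uint8),cv2.RETR_EXTERNAL,cv2.CHAIN_APPROX_NONE); c=max(cs,key=cv2.contourArea)[:,0]; hull=cv2.convexHull(c)[:,0].astype(float)
W=wrist_plane(hull,.028,o,m)[:,:2]; print("membrane",circ(W),len(W))
T=np.load("top.npz"); g=T["p"][178:200,298:320].astype(int); 
b=(T["p"].min(-1)>200).astype(np.uint8); b[:,:295]=0;b[:,325:]=0;b[:175]=0;b[203:]=0
cs,_=cv2.findContours(b,cv2.RETR_EXTERNAL,cv2.CHAIN_APPROX_NONE); c=cv2.convexHull(max(cs,key=cv2.contourArea))[:,0].astype(float)
W=np.array([on_plane("top",*q,.028)[:2] for q in c]); print("top membrane",circ(W))
```

```text
[[6, 6, 5, 5, 20], [14, 14, 3, 2, 5]] [[419.25 238.05]
 [426.2  244.6 ]]
[0.61988275 0.0495578  0.06      ]
[0.62949952 0.05332424 0.06      ]
top ring 144 [0.61810402 0.04922234 0.06025421] ((0.6186589002609253, 0.04955442249774933), 0.007253821473568678)
membrane (array([0.62006741, 0.04943209]), np.float64(0.024639615658900462)) 27
top membrane (array([0.61871901, 0.04915193]), np.float64(0.02353378362514818))
```

The membrane centre, tip and top-camera views all agree on (0.6195, 0.0494), with holder yaw about -26°. The cover underside is 14.2 mm below the TCP. Going above the tip.

Request:
drive_tool --moves '[-0.4,1.1,0,-0.1,25,-0.75,2.0,0,-0.1,25,-0.75,2.35,0.4,-0.1,25,-0.75,2.35,0.8,-0.1,25,-0.75,2.35,0.8,-0.1,25]'

```text
time_s: 5.2
tool_pos: [0.6171, 0.0465, 0.1039]
tool_rot: [-179.8, -0.2, 153.5]
force: [-0.6, -0.9, -0.7]
grip_width: 0.0344
grasp_force: 40.0
```

```bash
python3 -c "
from h import *
go(.6195,.0494,.07,154)"
```

```text
t 5.2 pos [0.6171 0.0465 0.1039] rot [-179.76   -0.22  153.47] F [-0.6 -0.9 -0.7] grip 0.0344 39.999417925137095 units [-0.025  0.095  0.848] turn -0.05
```

Request:
drive_tool --moves '[-0.02,0.08,0,0,25,-0.02,0.08,0,0,25]'

```text
time_s: 5.45
tool_pos: [0.6221, 0.051, 0.1073]
tool_rot: [180.0, 0.1, 153.5]
force: [-0.4, 0.2, -0.8]
grip_width: 0.0343
grasp_force: 40.0
```

Run:
```python
from h import *
go(.6195,.0494,.07,154)
S,_=env.read_camera("scene"); T,_=env.read_camera("top"); go(.6195,.0494,.07,154)
o,p,d,m=shot('w3')
a=cv2.resize(S[170:240,285:360,::-1],(600,560),interpolation=cv2.INTER_CUBIC); cv2.imwrite("pics/s3.png",a)
```

```text
t 5.45 pos [0.6221 0.051  0.1073] rot [1.7999e+02 7.0000e-02 1.5353e+02] F [-0.4  0.2 -0.8] grip 0.0343 39.99943005706882 units [ 0.041 -0.066  0.932] turn -0.05
t 5.55 pos [0.622  0.0512 0.1072] rot [1.8000e+02 6.0000e-02 1.5354e+02] F [-0.7 -0.  -0.7] grip 0.0345 39.99963180118357 units [ 0.038 -0.068  0.93 ] turn -0.05
```

View pics/s3.png

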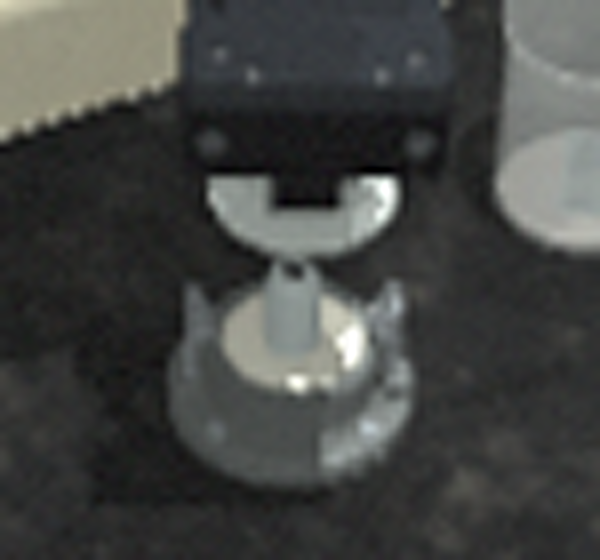

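The scene crop shows the cover hovering above the tube. The clips are at columns 193 and 392 (centre 293), the tip is at 293, and the flange spans 205 to 402 (centre 303). So it sits slightly right; I'll quantify that.

Run:
```python
from h import *
K,Rm,t=cam("scene")
def pr(x):
    c=Rm@np.array(x)+t; return (K@(c/c[2]))[:2]
o=env.get_obs(); x,y,z=o["tool_pos"]
for q in ((.6195,.0494,.06),(.6195,.0494,.095),(x,y,z-.0122),(.6205,.0494,.06),(.6195,.0504,.06)): print(np.round(q,4),pr(q).round(2))
print("seen tip",285+293/8-.44,"flange",285+303.5/8-.44, "clips",285+292.5/8-.44)
z3=np.load("w3.npz"); oo={"tool_pos":z3["pos"],"tool_rot":z3["rot"]}; m=env.camera_model("wrist")
P=wrist_cloud(z3["d"],oo,m); Rt=R.from_euler("xyz",oo["tool_rot"],degrees=True).as_matrix(); L=(P-oo["tool_pos"])@Rt
f=(L[...,2]>.004)&(L[...,2]<.014)&(np.hypot(L[...,0],L[...,1])<.045)&(L[...,0]>.012)&(z3["p"].min(-1)>70)
e=f.astype(np.uint8); cs,_=cv2.findContours(e,cv2.RETR_EXTERNAL,cv2.CHAIN_APPROX_NONE); c=max(cs,key=cv2.contourArea)[:,0]
l=L[c[:,1],c[:,0]]; k=np.hypot(l[:,0],l[:,1])>.027; print("flange in tool",circ(l[k][:,:2]),k.sum(),np.median(L[f],0))
```

```text
[0.6195 0.0494 0.06  ] [321.78 202.82]
[0.6195 0.0494 0.095 ] [322.12 193.  ]
[0.622  0.0512 0.0949] [322.67 192.3 ]
[0.6205 0.0494 0.06  ] [322.12 202.71]
[0.6195 0.0504 0.06  ] [321.61 202.58]
seen tip 321.185 flange 322.4975 clips 321.1225
flange in tool (array([ 0.00095604, -0.00030312]), np.float64(0.028715613476027614)) 113 [ 0.01968875 -0.00048481  0.01067662]
```

Request:
drive_tool --moves '[0.05,-0.07,0,0,25,0.05,-0.07,0.3,0,25,0.05,-0.07,0.6,0,25,0.05,-0.07,0.75,0,25,0.05,-0.07,0.75,0,25]'

```text
time_s: 6.22
tool_pos: [0.6182, 0.0499, 0.0755]
tool_rot: [-180.0, -0.1, 153.6]
force: [-0.2, -0.7, 0.0]
grip_width: 0.0347
grasp_force: 40.0
```

Request:
drive_tool --moves '[0,0,0.1,0,25,0,0,0.2,0,25,0,0,0.3,0,25,0,0,0.3,0,25]'

```text
time_s: 6.72
tool_pos: [0.6184, 0.0498, 0.0641]
tool_rot: [-180.0, -0.0, 153.6]
force: [0.2, -0.3, -0.8]
grip_width: 0.034
grasp_force: 40.0
```

```bash
python3 -c "
from h import *
go(.619,.0496,.06,154)"
```

```text
t 6.72 pos [0.6184 0.0498 0.0641] rot [-1.7997e+02 -4.0000e-02  1.5356e+02] F [ 0.2 -0.3 -0.8] grip 0.034 39.9994471448008 units [-0.015  0.002  0.102] turn -0.04
```

The underside is 10 mm past the tip with no contact force, so the bore is on the tube. Continuing down with a firmer grip.

Request:
drive_tool --moves '[0,0,0.05,0,25,0,0,0.1,0,25,0,0,0.15,0,25,0,0,0.2,0,25,0,0,0.2,0,25]' --squeeze 60

```text
time_s: 7.35
tool_pos: [0.6192, 0.0499, 0.0569]
tool_rot: [180.0, 0.0, 153.6]
force: [1.1, 0.1, 2.8]
grip_width: 0.0339
grasp_force: 60.0
```

Request:
drive_tool --moves '[0,0,0.05,0,25,0,0,0.1,0,25,0,0,0.1,0,25]'

```text
time_s: 7.72
tool_pos: [0.6196, 0.0502, 0.0536]
tool_rot: [179.9, 0.1, 153.6]
force: [0.8, 0.7, 4.2]
grip_width: 0.0341
grasp_force: 60.0
```

Clip resistance is rising as expected and lateral force is small. Keep going.

Request:
drive_tool --moves '[0,0,0.05,0,25,0,0,0.1,0,25,0,0,0.15,0,25,0,0,0.15,0,25]'

```text
time_s: 8.22
tool_pos: [0.6189, 0.0503, 0.0463]
tool_rot: [180.0, 0.0, 153.6]
force: [0.1, 0.8, 2.3]
grip_width: 0.0343
grasp_force: 60.0
```

Request:
drive_tool --moves '[0,0,0.05,0,25,0,0,0.1,0,25,0,0,0.1,0,25]'

```text
time_s: 8.6
tool_pos: [0.618, 0.0497, 0.0431]
tool_rot: [-179.9, -0.1, 153.6]
force: [-3.8, 0.4, 9.2]
grip_width: 0.0344
grasp_force: 60.0
```

Request:
drive_tool --moves '[0,0,0.03,0,25,0,0,0.06,0,25,0,0,0.06,0,25]'

```text
time_s: 8.98
tool_pos: [0.618, 0.0497, 0.0431]
tool_rot: [-179.8, -0.0, 153.6]
force: [-10.0, -1.8, 21.7]
grip_width: 0.034
grasp_force: 60.0
```

It's now rigid at z=0.0431 with the force rising, so the cover is on the seat. I'll ease the sideways load, press a little more and look.

Request:
drive_tool --moves '[0.03,-0.01,0.02,0,25,0.03,-0.01,0.04,0,25,0.03,-0.01,0.04,0,25]'

```text
time_s: 9.35
tool_pos: [0.618, 0.0497, 0.043]
tool_rot: [-179.9, 0.1, 153.5]
force: [-8.8, -2.5, 27.7]
grip_width: 0.0344
grasp_force: 60.0
```

Run:
```python
from h import *
go(.619,.0496,.042,154)
S,_=env.read_camera("scene"); o,p,d,m=shot('w4')
a=cv2.resize(S[170:240,285:360,::-1],(500,466),interpolation=cv2.INTER_CUBIC)
b=cv2.resize(p[130:330,215:425,::-1],(300,286)); b=cv2.copyMakeBorder(b,0,180,0,0,cv2.BORDER_CONSTANT)
cv2.imwrite("pics/s4.png",np.hstack([a,b]))
P=wrist_cloud(d,o,m); L=P[...,:2]-[.619,.0496]; rr=np.hypot(L[...,0],L[...,1])
f=(rr>.022)&(rr<.029)&(P[...,2]>.02)&(P[...,2]<.06); a=np.degrees(np.arctan2(L[...,1],L[...,0]))
for lo in range(-180,180,30):
    s=f&(a>=lo)&(a<lo+30)
    if s.sum()>20: print(lo,s.sum(),np.percentile(P[s][:,2],[10,50,90]).round(4))
go(.619,.0496,.042,154)
```

```text
t 9.35 pos [0.618  0.0497 0.043 ] rot [-1.7989e+02  1.1000e-01  1.5355e+02] F [-8.8 -2.5 27.7] grip 0.0344 60.00926606371365 units [-0.023  0.01   0.025] turn -0.05
-180 244 [0.0317 0.0325 0.0333]
-150 320 [0.0322 0.0446 0.0573]
60 133 [0.0318 0.0329 0.0554]
90 359 [0.0318 0.0329 0.0557]
120 230 [0.0313 0.0326 0.0336]
150 174 [0.0318 0.0328 0.0397]
t 9.45 pos [0.618  0.0497 0.043 ] rot [-1.7989e+02  1.1000e-01  1.5355e+02] F [-10.3  -3.6  27.9] grip 0.0342 60.00915075630246 units [-0.024  0.009  0.025] turn -0.05
```

View pics/s4.png

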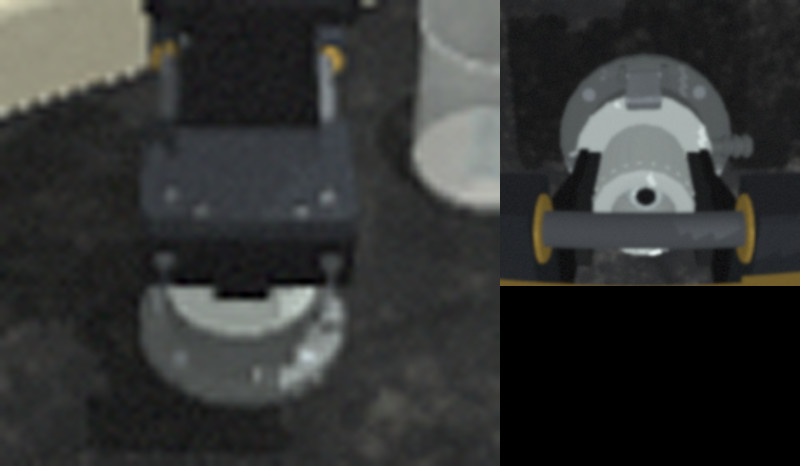

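Flange top reads 32.5 mm all round the visible part (expected 32), the near clip's head lies over the flange, and the push is 28 N. I'll hold briefly to confirm it's steady.

Request:
drive_tool --moves '[0,0,0,0,25,0,0,0,0,25,0,0,0,0,25,0,0,0,0,25,0,0,0,0,25]'

```text
time_s: 10.07
tool_pos: [0.618, 0.0497, 0.043]
tool_rot: [-179.9, 0.1, 153.5]
force: [-10.5, -2.2, 27.9]
grip_width: 0.0341
grasp_force: 60.0
```

```bash
python3 -c "
from cell import env
print(env.sign_off())"
```

```text
the job is handed in; nothing more can be done
None
```

The wide-bore cover is on the holder, neck up and fully home on the seat. The near clip is visibly over the flange; the far one was out of view, but the snap and level flange fit both closed. I signed off at about 10 s with the gripper still on it, pushing down steadily at about 28 N.

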